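Turn a mosaic tile over against a stop

ROBOT

A 6-joint arm with a two-finger parallel gripper is mounted at the origin on the work surface. World frame = base frame: x ahead of the robot, y to its left, z up, the work surface at z = 0. Lengths are in m, angles in rad, forces in N, time in s.
With the tool pointing down it reaches from about 0.35 to 0.85 m from the base axis. Payload 8.1 kg.
Tool frame: the origin (TCP) lies midway between the tips of the shut fingers; the grasp point (between the pads) lies behind it (manip.pinch_z is the z of the grasp point in the tool frame, in m); z points along the fingers, y is the direction in which the jaws open and shut (so a half turn about z gives the same grasp; the last joint's range is limited). The gripper opens to 85 mm and grips with 20 to 120 N. Pads are 22 mm wide; open, the fingers measure 114 mm over their backs; the gripper's body (76 mm by 85 mm) begins 54 mm behind the grasp point. The pads swing forward as they close: fully open they stand 13 mm farther back than shut.
Start: joints at [1.074, 0.13, 1.488, -0, 1.523, -0.085], TCP at [0.24, 0.55, 0.231] pointing down, gripper open.
Joint ranges: [-2.96, 2.96], [-0.89, 2.26], [0.02, 2.5], [-1.34, 4.48], [0, 2.73], [-2.66, 2.66]. Speed limits (rad/s): [2.39, 2.39, 2.79, 3.14, 3.14, 3.14].

INTERFACE

Orientations are given as a rotation vector (axis times angle).
In Python, from station import manip, get_image, job, spot_in, silhouettes, place_of gives the robot as it stands.
- The arm moves only by the tool step_arm, never from a script. Its argument "plan" is a list of rows, each an object of numbers: "tx", "ty", "tz": the shift along the tool's x, y, z in m; "ax", "ay", "az": the turn, a rotation vector about the tool's x, y, z in degrees; "claw": the finger opening in m, from 0 to 0.0854. A call has 1 to 12 rows; each row shifts and turns the pose as measured when the row begins, along the tool's axes as they then stand; what a row does not reach is not made up. A row lasts 1/12 s, in which the tool goes at most 41.7 mm and 7.16 degrees, less where a joint would pass 70% of its speed; a pose out of reach is approached as far as the arm can. A call is refused whole if a number of a shift passes 0.0417 or a number of a turn 7.16, either way. A call with a gripper value outside its range is refused whole. The fingers move at their own pace and stop on an object; "grip_force" is the grip in N (left out, the last holds). Time passes only in rows, so rows that do not move let the fingers close. It gives the time, the measured TCP pose, the force and the opening at its end, in the units of the state.
- manip.sense(): the state, without advancing time (a new reading comes with each control period).
- get_image(name): name is "side" or "top" or "wrist"; returns a dict with "frame" (420x560x3 uint8, red, green, blue), "intrinsics" (3x3 intrinsics, pixels), "k1" (the pictures are not rectified: a ray, as slopes to the right and down, at radius r is drawn at 1 + k1 r^2 times it, then the intrinsics apply), "extrinsics" (4x4, takes a point from world to camera coordinates); the wrist camera has in their place "mount" (4x4, takes a point from camera to tool coordinates, whose origin is the TCP and whose axes are the flange's). Camera axes: x right, y up, looking along -z (the intrinsics and any distortion apply to the point x, -y, -z); pixel columns grow to the right and rows downward; lengths in m; the calibration is good to about 2 mm. A picture is of the moment at which its call begins: read the wrist's pose just before it. There is no depth.
- job.job_done(): hands the job in, once; it reports no verdict.
Trained networks look in a picture, given as the dict that the camera call returned (one of the last four; its "shot" number tells which), for a name from the list of things; names that differ only in an ending like _2 or _b are one class to them, and where a whole thing is asked for, a point or a joint stands for the part that bears it (a point fixed in the world has none). Each returns a list of dicts, best first, with "conf" (0 to 1); they miss things now and then, are a little off and sometimes report something else, mostly with a low value. They report only what shows in the picture. A call takes as long as a camera call. They do not tell look-alikes from the thing itself.
- spot_in(picture, label): "position" ([x, y, z] in m, in world coordinates, good to about 4 mm: the middle of the surface that is visible of it).
- silhouettes(picture, label): "region" (420x560 bool, what is visible of it).
- place_of(picture, label): "position" ([x, y, z] in m, in world coordinates, good to about 4 mm: a listed point, or the origin of a listed thing).
The state is a dict: "time": time; "joint_pos": joint angles; "dq": joint speeds; "joint_torque": joint torques, N m; "ee_pos": TCP position; "eef_rot": TCP orientation; "wrist_force": force on the tool from outside, world axes, zero at the start; "ft_torque": the same for the moment, N m; "width": finger opening in m.
Only numpy, scipy, OpenCV 4.12 (cv2) and the standard library are available. Lean on these libraries where they do the work, as an engineer would, in place of code of your own. Each camera call takes 0.05 s, during which the arm holds its last target. There are 200 camera calls.

TASK

The square cork-backed tile lies face down in front of the wooden stop. Without gripping or lifting it, push it with the fingertips against the stop's hollow front until it tips up and stays leaning on the stop, then push its top edge back from behind so that it falls over onto its cork and lies flat on the table, mosaic side up, in front of the stop. Push lightly, and leave the drink can, the jar, the glue stick and the bead organizer where they are.

Things in the scene. Friction and masses are not known exactly. Their poses are not given: they have to be found in the camera images.
- tile: Loose square wooden tile 100 x 100 x 10 mm, about 120 g: thin cork on one face, mosaic of small squares on the other. Starts flat on the table, cork up, its x within 0.2 rad of the stop's x. Origin at its centre (5 mm above the table when flat); x, y along its sides, z out of the cork face (up at the start, down once turned over).
- stop: Waxed, slippery wooden rail fixed to the table, 170 mm long, 50 mm high. Origin on the table at the middle of its toe, the line where its front meets the table; x points level from the toe into the stop (the way to push the tile), y along the rail, z up. The front is a hollow curve: x,z = 0,0 / 10,9 / 18,20 / 25,33 / 31,50 mm; flat top x = 31 to 48, upright back at x = 48 mm.
- can: Drink can, upright, 66 mm across, 115 mm high, past the -y end of the stop. Origin at the centre of its underside. Leave it alone.
- jar: Small glass jar with a white lid, 52 mm across, 55 mm high, at the +y side of the work. Origin at the centre of its underside. Leave it alone.
- glue: Glue stick standing upright, 28 mm across, 93 mm high, at the -y side of the work. Origin at the centre of its underside. Leave it alone.
- organizer: Teal open bead tray with dividers, 120 (x) x 180 (y) x 35 mm, behind the stop; at least 50 mm of free table lies between it and the back of the stop. Origin at the centre of its underside. Leave it alone.
- stop_crest (a point): Top front corner of the stop, middle of the rail, 50 mm up; same axes as the stop. A tile pushed along +x rides up the hollow by its leading edge; with its near edge at the toe it leans on this corner at about 58 degrees and stays, top edge 85 to 90 mm up, about 53 mm past the toe. Pushed back past upright it falls towards -x by itself.
Things that resemble listed ones, but are neither listed nor needed, are in the scene too. Of the things that look like the tile, take the one that is farthest from the robot's base at the start.

How it is judged:
On the way:
1. the tile leans on the stop, cork side towards the pusher, tipped up by more than 43 degrees, and rests against the stop (angle between tile's own z axis and vertical between 0.75 and 1.55 rad and contact force between tile and stop above 0.02 N and x of tile in the frame of stop between -0.03 and 0.05 m), for 0.3 s.
At the end, for the whole second after the job is handed in: The tile lies still and flat on the table (within 5 degrees), cork down and mosaic up, its centre 30 to 200 mm in front of the stop's toe and within 120 mm of the stop's middle along the rail (angle between tile's own z axis and vertical above 3.05 rad and height (world z) of tile below 0.009 m and x of tile in the frame of stop between -0.2 and -0.03 m and y of tile in the frame of stop between -0.12 and 0.12 m and linear speed of tile below 0.02 m/s); the robot touches nothing.
It fails at once if the tile is lifted or carried (centre over 80 mm high, or raised more than 25 mm while lying level) (height (world z) of tile above 0.08 m or (height (world z) of tile above 0.03 m and (angle between tile's own z axis and vertical below 0.2 rad or angle between tile's own z axis and vertical above 2.94 rad))).
It fails at once if the tile is squeezed or pressed with more than 40 N (contact force between the fingers and tile above 40 N).
It fails at once if a bystander is moved by more than 20 mm (distance of any of can, jar, glue, organizer from where it was at the start of the episode above 0.02 m).
It fails at once if a bystander is tipped over (angle between any of can, jar, glue's own z axis and vertical above 0.5 rad).
It also fails if it takes over 64 s, if anything falls off the work surface, if the arm or the gripper's body presses on something with over 40 N, if the wrist force passes 120 N, or if a joint passes its speed limit or range.

## Working session

There is one attempt and no reset: what is moved stays moved. The work goes in short steps, Python scripts to look and compute and a tool call to move; the robot and the scene stay as the last step left them, time stands still between calls to the robot, and variables do not carry over. Pictures are saved under pics/ and viewed, about 8 in all and at most 12, crops included, and the job is handed in when it is done.

Besides the shell and the picture viewer there is one more tool, called as name(argument=value, ...) on one line, values as JSON. step_arm: Moves the arm, as the interface text tells. Its arguments: {"type":"object","properties":{"plan":{"type":"array","items":{"type":"object","properties":{"tx":{"type":"number"},"ty":{"type":"number"},"tz":{"type":"number"},"ax":{"type":"number"},"ay":{"type":"number"},"az":{"type":"number"},"claw":{"type":"number"}}}},"grip_force":{"type":"number"}},"required":["plan"]}

```bash
mkdir -p pics
cat > h.py <<'E'
import numpy as np,cv2
from station import manip,get_image,job,spot_in,silhouettes,place_of
from scipy.spatial.transform import Rotation as R
def save(p,n): cv2.imwrite('pics/'+n,p['frame'][:,:,::-1])
def px2w(p,u,v,z):
    K=np.array(p['intrinsics']);E=np.array(p['extrinsics']);d=np.array([(u-K[0,2])/K[0,0],(v-K[1,2])/K[1,1]])
    s=d.copy()
    for _ in range(20): s=d/(1+p['k1']*(s@s))
    r=E[:3,:3].T@np.array([s[0],-s[1],-1]);c=-E[:3,:3].T@E[:3,3]
    return c+r*(z-c[2])/r[2]
E
python3 - <<'E'
from h import *
np.set_printoptions(precision=4,suppress=True)
s=manip.sense();print(s['time'],s['ee_pos'],s['eef_rot'],s['wrist_force'],s['width'],manip.pinch_z)
ps={n:get_image(n) for n in('top','side')}
for n,p in ps.items():
    save(p,n+'0.png')
    for l in('tile','stop','stop_crest','can','jar','glue','organizer'):
        print(n,l,[(np.round(d['position'],4),round(d['conf'],2)) for d in place_of(p,l)])
    for l in('tile','stop'):
        for d in silhouettes(p,l):
            m=d['region'].astype(np.uint8);c=max(cv2.findContours(m,0,2)[0],key=cv2.contourArea)
            q=cv2.boxPoints(cv2.minAreaRect(c));print(l,d['conf'],q.tolist())
            z=.01 if l=='tile' else .05
            print([np.round(px2w(p,*a,z)[:2],4).tolist() for a in q])
E
```

```text
0.0 [0.2399 0.5494 0.2302] [-0.6422 -3.0747  0.0028] [-0.6571 -0.0077  0.5196] 0.08537570485091124 -0.0187
top tile [(array([0.3899, 0.206 , 0.0075]), 0.85), (array([0.2382, 0.3023, 0.0055]), 0.8), (array([ 0.3381, -0.1327,  0.0056]), 0.69)]
top stop [(array([ 0.5726, -0.0281,  0.0013]), 0.76)]
top stop_crest [(array([0.5853, 0.0106, 0.0483]), 0.57)]
top can [(array([ 0.7291, -0.0083,  0.002 ]), 0.67), (array([ 0.5199, -0.1075,  0.0074]), 0.26), (array([ 0.5723, -0.0248,  0.0004]), 0.16)]
top jar [(array([0.4086, 0.0117, 0.0034]), 0.63)]
top glue [(array([ 0.6726, -0.1824, -0.0011]), 0.94)]
top organizer [(array([0.636 , 0.1668, 0.0005]), 0.8)]
tile 0.8 [[319.6986389160156, 209.1370086669922], [337.2466125488281, 162.3424835205078], [384.0411682128906, 179.8904266357422], [366.4931945800781, 226.68495178222656]]
[[0.4876, -0.0367], [0.5828, -0.0751], [0.5448, -0.1701], [0.4498, -0.1311]]
tile 0.8 [[120.00001525878906, 338.0000305175781], [156.00001525878906, 302.0000305175781], [190.50001525878906, 336.5000305175781], [154.50001525878906, 372.5000305175781]]
[[0.2387, 0.3684], [0.308
[... 1866 characters left out ...]
.5946044921875], [352.8377990722656, 263.02703857421875], [360.4864807128906, 308.9189453125], [309.0810852050781, 317.48651123046875]]
[[0.4895, -0.0414], [0.5948, -0.0774], [0.5444, -0.1716], [0.4482, -0.1372]]
tile 0.58 [[106.04161071777344, 224.23455810546875], [116.64439392089844, 188.4501953125], [163.4943389892578, 202.3316650390625], [152.8915557861328, 238.11602783203125]]
[[0.1689, 0.2919], [0.2204, 0.3943], [0.3049, 0.2917], [0.2488, 0.1994]]
stop 0.97 [[287.4964599609375, 225.03765869140625], [367.23797607421875, 216.70645141601562], [370.66546630859375, 249.51254272460938], [290.9239501953125, 257.84375]]
[[0.5108, 0.0534], [0.6737, -0.0137], [0.6257, -0.088], [0.4738, -0.0242]]
```

```bash
python3 -c "
import cv2,numpy as np
a=[cv2.imread('pics/%s0.png'%n) for n in('top','side')]
cv2.imwrite('pics/both.png',cv2.resize(np.vstack(a),None,fx=.71,fy=.71))"
```

```text
(no output)
```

View pics/top0.png

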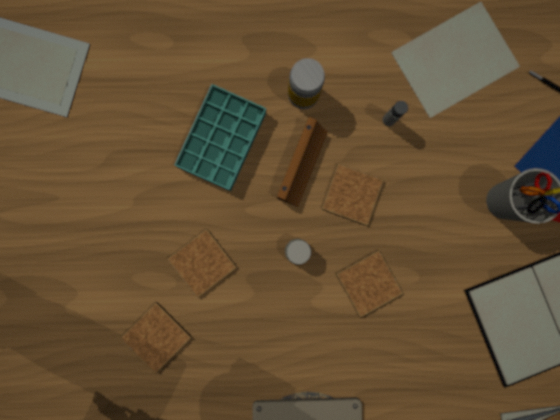

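View pics/side0.png

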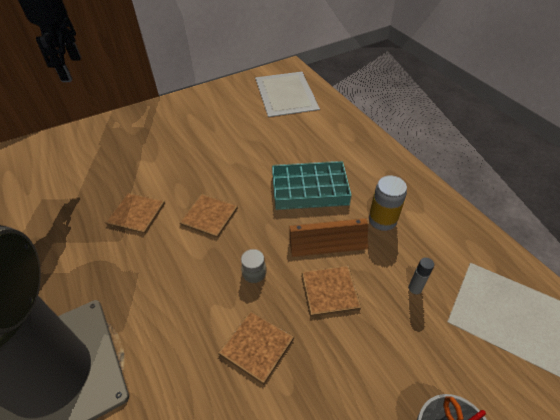

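The top and side pictures show four cork squares. The farthest is the one at top px (352,193), in front of the stop at px (300,160), at about (0.519,-0.105) in the world. It is nearly aligned with the stop, whose x axis points about 67.5° in the world. First I turn the tool to line up with the stop.

step_arm(plan=[{"az":7.1,"claw":0.05},{"az":7.1,"claw":0.05},{"az":7.1,"claw":0.05},{"az":7.1,"claw":0.05},{"az":7.1,"claw":0.05},{"az":7.1,"claw":0.05},{"az":7.1,"claw":0.05},{"az":7.1,"claw":0.05},{"az":7.1,"claw":0.05},{"az":7.1,"claw":0.05},{"az":7.1,"claw":0.05},{"az":7.1,"claw":0.05}])

```text
$.plan[0]: bad value
```

```bash
cat >> h.py <<'E'
TOE=np.array([.573,-.0275]);A=np.radians(67.5)
S=np.array([[np.cos(A),np.sin(A)],[-np.sin(A),np.cos(A)]])
def ws(p): return S@(np.array(p)[:2]-TOE)
def st(target=None):
    s=manip.sense();M=R.from_rotvec(s['eef_rot']).as_matrix();p=np.array(s['ee_pos'])
    print('t',round(s['time'],2),'stopframe mm',np.round(ws(p)*1e3,1),'z',round(p[2]*1e3,1),'xang',round(np.degrees(np.arctan2(M[1,0],M[0,0])),2),'zax',np.round(M[:,2],3),'F',np.round(s['wrist_force'],1),'w',round(s['width'],4),'q',np.round(s['joint_pos'],2))
    if target is not None:
        w=np.r_[TOE+S.T@np.array(target[:2]),target[2]];print('tool shift mm',np.round(M.T@(w-p)*1e3,1))
E
python3 -c "
from h import *
st((-.185,.02,.23))"
```

```text
t 1.0 stopframe mm [406.  528.5] z 231.3 xang 156.41 zax [-0. -0. -1.] F [0.  0.1 0.2] w 0.085 q [ 1.07  0.13  1.49  0.    1.52 -0.09]
tool shift mm [-519.7 -581.2    1.3]
```

step_arm(plan=[{"tx":0,"ty":0,"tz":0,"ax":0,"ay":0,"az":7.1,"claw":0.05}])

```text
time: 1.08
ee_pos: [0.2402, 0.5499, 0.2313]
eef_rot: [0.828, 3.031, 0.0]
wrist_force: [0.5, 0.0, -1.0]
width: 0.0755
```

step_arm(plan=[{"tx":0,"ty":0,"tz":0,"ax":0,"ay":0,"az":7.1,"claw":0.05},{"tx":0,"ty":0,"tz":0,"ax":0,"ay":0,"az":7.1,"claw":0.05},{"tx":0,"ty":0,"tz":0,"ax":0,"ay":0,"az":7.1,"claw":0.05},{"tx":0,"ty":0,"tz":0,"ax":0,"ay":0,"az":7.1,"claw":0.05},{"tx":0,"ty":0,"tz":0,"ax":0,"ay":0,"az":7.1,"claw":0.05},{"tx":0,"ty":0,"tz":0,"ax":0,"ay":0,"az":7.1,"claw":0.05},{"tx":0,"ty":0,"tz":0,"ax":0,"ay":0,"az":7.1,"claw":0.05},{"tx":0,"ty":0,"tz":0,"ax":0,"ay":0,"az":7.1,"claw":0.05},{"tx":0,"ty":0,"tz":0,"ax":0,"ay":0,"az":7.1,"claw":0.05},{"tx":0,"ty":0,"tz":0,"ax":0,"ay":0,"az":7.1,"claw":0.05},{"tx":0,"ty":0,"tz":0,"ax":0,"ay":0,"az":7.1,"claw":0.05},{"tx":0,"ty":0,"tz":0,"ax":0,"ay":0,"az":4,"claw":0.05}])

```text
time: 2.08
ee_pos: [0.2402, 0.5498, 0.2313]
eef_rot: [2.635, 1.71, 0.0]
wrist_force: [-0.2, -0.8, 0.7]
width: 0.0499
```

```bash
python3 -c "
from h import *
st((-.185,.02,.2))"
```

```text
t 2.08 stopframe mm [406.  528.5] z 231.3 xang 65.97 zax [ 0. -0. -1.] F [-0.2 -0.8  0.7] w 0.0499 q [ 1.07  0.13  1.49 -0.    1.52  1.49]
tool shift mm [-577.2  524.1   31.3]
```

step_arm(plan=[{"tx":0,"ty":0,"tz":0,"ax":0,"ay":0,"az":-1.5,"claw":0.05},{"tx":-0.029,"ty":0.025,"tz":0,"ax":0,"ay":0,"az":0,"claw":0.05},{"tx":-0.029,"ty":0.025,"tz":0,"ax":0,"ay":0,"az":0,"claw":0.05},{"tx":-0.029,"ty":0.025,"tz":0,"ax":0,"ay":0,"az":0,"claw":0.05},{"tx":-0.029,"ty":0.025,"tz":0,"ax":0,"ay":0,"az":0,"claw":0.05},{"tx":-0.029,"ty":0.025,"tz":0,"ax":0,"ay":0,"az":0,"claw":0.05},{"tx":-0.029,"ty":0.025,"tz":0,"ax":0,"ay":0,"az":0,"claw":0.05},{"tx":-0.029,"ty":0.025,"tz":0,"ax":0,"ay":0,"az":0,"claw":0.05},{"tx":-0.029,"ty":0.025,"tz":0,"ax":0,"ay":0,"az":0,"claw":0.05},{"tx":-0.029,"ty":0.025,"tz":0,"ax":0,"ay":0,"az":0,"claw":0.05},{"tx":-0.029,"ty":0.025,"tz":0,"ax":0,"ay":0,"az":0,"claw":0.05}])

```text
time: 3.0
ee_pos: [0.3672, 0.18, 0.2283]
eef_rot: [2.563, 1.816, 0.0]
wrist_force: [0.6, 0.4, 0.2]
width: 0.0497
```

step_arm(plan=[{"tx":-0.029,"ty":0.025,"tz":0,"ax":0,"ay":0,"az":0,"claw":0.05},{"tx":-0.029,"ty":0.025,"tz":0,"ax":0,"ay":0,"az":0,"claw":0.05},{"tx":-0.029,"ty":0.025,"tz":0,"ax":0,"ay":0,"az":0,"claw":0.05},{"tx":-0.029,"ty":0.025,"tz":0,"ax":0,"ay":0,"az":0,"claw":0.05},{"tx":-0.029,"ty":0.025,"tz":0,"ax":0,"ay":0,"az":0,"claw":0.05},{"tx":-0.029,"ty":0.025,"tz":0,"ax":0,"ay":0,"az":0,"claw":0.05},{"tx":-0.029,"ty":0.025,"tz":0,"ax":0,"ay":0,"az":0,"claw":0.05},{"tx":-0.029,"ty":0.025,"tz":0,"ax":0,"ay":0,"az":0,"claw":0.05}])

```text
time: 3.67
ee_pos: [0.4864, -0.1194, 0.2319]
eef_rot: [2.525, 1.86, 0.012]
wrist_force: [1.7, 0.3, 0.9]
width: 0.0502
```

```bash
python3 -c "
from h import *
st((-.185,.02,.06))
p=get_image('wrist');save(p,'w1.png');print(np.round(p['mount'],4).tolist(),p['k1'])
s=manip.sense()
M=np.eye(4);M[:3,:3]=R.from_rotvec(s['eef_rot']).as_matrix();M[:3,3]=s['ee_pos']
p2=dict(p);p2['extrinsics']=np.linalg.inv(M@np.array(p['mount']))
for l in('tile','stop','stop_crest'):
  for d in place_of(p,l): print(l,round(d['conf'],2),np.round(d['position'],4),np.round(ws(d['position'])*1e3,1))
for l,z in(('tile',.01),('stop',.05)):
  for d in silhouettes(p,l):
    c=max(cv2.findContours(d['region'].astype(np.uint8),0,2)[0],key=cv2.contourArea)
    q=cv2.boxPoints(cv2.minAreaRect(c));print(l,round(d['conf'],2),q.round().tolist(),[np.round(ws(px2w(p2,*a,z))*1e3,1).tolist() for a in q])
"
```

```text
t 3.67 stopframe mm [-118.1   44.8] z 231.9 xang 72.76 zax [ 0.01 -0.   -1.  ] F [1.7 0.3 0.9] w 0.0502 q [-0.35 -0.15  1.77  0.    1.52 -0.04]
tool shift mm [-69.4  17.  171.9]
[[0.0004, 0.9571, 0.2899, 0.0743], [1.0, -0.0003, -0.0005, -0.0001], [-0.0004, 0.2899, -0.9571, -0.1418], [0.0, 0.0, 0.0, 1.0]] -0.05244658071234267
tile 0.9 [ 0.3398 -0.1343  0.005 ] [-187.9  174.6]
tile 0.73 [ 0.521  -0.1044  0.0026] [-90.9  18.6]
stop 0.94 [ 0.5751 -0.0237  0.0009] [ 4.3 -0.5]
stop_crest 0.91 [0.5869 0.0019 0.0526] [32.5 -1.6]
tile 0.97 [[118.0, 221.0], [166.0, 165.0], [227.0, 218.0], [179.0, 274.0]] [[-198.1, 243.6], [-118.8, 177.9], [-181.5, 99.7], [-269.2, 163.6]]
tile 0.85 [[254.0, 195.0], [260.0, 112.0], [344.0, 118.0], [338.0, 200.0]] [[-147.1, 66.2], [-46.6, 66.8], [-43.6, -32.7], [-144.9, -41.2]]
stop 0.77 [[245.0, 72.0], [252.0, 14.0], [421.0, 34.0], [414.0, 92.0]] [[-8.3, 82.4], [45.4, 79.2], [45.1, -89.5], [-10.4, -93.4]]
```

View pics/w1.png

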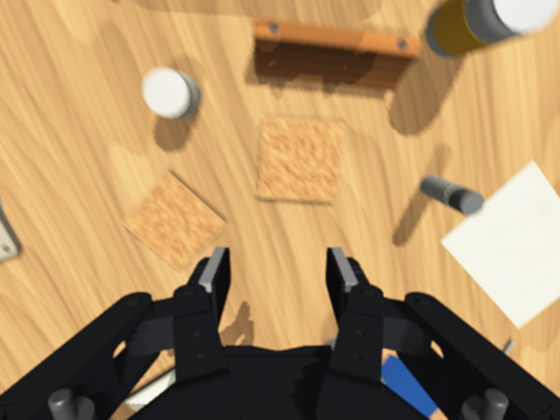

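The wrist picture shows the tile square to the stop at px (300,160). Its near edge is at x ≈ -145 mm and its centre at y ≈ 15 mm in the stop frame. I straighten the tool, then go down behind the tile.

step_arm(plan=[{"tx":0,"ty":0,"tz":0,"ax":0,"ay":0,"az":5.3,"claw":0.05},{"tx":-0.022,"ty":0.01,"tz":0.02,"ax":0,"ay":0,"az":0,"claw":0.05},{"tx":-0.022,"ty":0.01,"tz":0.02,"ax":0,"ay":0,"az":0,"claw":0.05},{"tx":-0.022,"ty":0.01,"tz":0.03,"ax":0,"ay":0,"az":0,"claw":0.05},{"tx":0,"ty":0,"tz":0.03,"ax":0,"ay":0,"az":0,"claw":0.05},{"tx":0,"ty":0,"tz":0.03,"ax":0,"ay":0,"az":0,"claw":0.05},{"tx":0,"ty":0,"tz":0.03,"ax":0,"ay":0,"az":0,"claw":0.05},{"tx":0,"ty":0,"tz":0,"ax":0,"ay":0,"az":0,"claw":0.05}])

```text
time: 4.63
ee_pos: [0.495, -0.1812, 0.0738]
eef_rot: [2.58, 1.764, 0.027]
wrist_force: [-1.9, 0.3, -0.7]
width: 0.0501
```

```bash
python3 -c "
from h import *
st((-.18,.015,.01))"
```

```text
t 4.63 stopframe mm [-171.9   13.2] z 73.8 xang 68.72 zax [ 0.024 -0.004 -1.   ] F [-1.9  0.3 -0.7] w 0.0501 q [-0.45  0.05  1.87  0.01  1.2  -0.08]
tool shift mm [-8.4 -3.4 63.7]
```

step_arm(plan=[{"tx":0,"ty":0,"tz":0,"ax":1.4,"ay":-0.3,"az":1.2,"claw":0.05},{"tx":-0.008,"ty":-0.002,"tz":0.02,"ax":0,"ay":0,"az":0,"claw":0.05},{"tx":0,"ty":0,"tz":0.02,"ax":0,"ay":0,"az":0,"claw":0.05},{"tx":0,"ty":0,"tz":0.012,"ax":0,"ay":0,"az":0,"claw":0.05},{"tx":0,"ty":0,"tz":0.008,"ax":0,"ay":0,"az":0,"claw":0.05},{"tx":0,"ty":0,"tz":0.003,"ax":0,"ay":0,"az":0,"claw":0.05},{"tx":0,"ty":0,"tz":0,"ax":0,"ay":0,"az":0,"claw":0.05}])

```text
time: 5.22
ee_pos: [0.4943, -0.1817, 0.0176]
eef_rot: [2.595, 1.765, 0.005]
wrist_force: [-0.2, -0.0, 0.2]
width: 0.05
```

```bash
python3 -c "
from h import *
st((-.18,.015,.003))"
```

```text
t 5.22 stopframe mm [-172.6   13.7] z 17.6 xang 68.44 zax [ 0.005 -0.002 -1.   ] F [-0.2 -0.   0.2] w 0.05 q [-0.45  0.15  1.88  0.    1.11 -0.07]
tool shift mm [-7.3 -1.5 14.6]
```

step_arm(plan=[{"tx":-0.004,"ty":0,"tz":0.01,"ax":0,"ay":0,"az":0.9,"claw":0.05},{"tx":0,"ty":0,"tz":0.004,"ax":0,"ay":0,"az":0,"claw":0.05},{"tx":0,"ty":0,"tz":0.002,"ax":0,"ay":0,"az":0,"claw":0.05},{"tx":0,"ty":0,"tz":0,"ax":0,"ay":0,"az":0,"claw":0.05}])

```text
time: 5.55
ee_pos: [0.4951, -0.1864, 0.0035]
eef_rot: [2.605, 1.741, 0.008]
wrist_force: [-0.1, 0.7, -0.3]
width: 0.0501
```

step_arm(plan=[{"tx":0,"ty":0,"tz":0.003,"ax":0,"ay":0,"az":0,"claw":0.05},{"tx":0,"ty":0,"tz":0,"ax":0,"ay":0,"az":0,"claw":0.05}])

```text
time: 5.72
ee_pos: [0.4954, -0.1868, 0.0006]
eef_rot: [2.605, 1.74, 0.009]
wrist_force: [-0.3, 0.3, 0.0]
width: 0.0501
```

step_arm(plan=[{"tx":0,"ty":0,"tz":0.003,"ax":0,"ay":0,"az":0,"claw":0.05},{"tx":0,"ty":0,"tz":0,"ax":0,"ay":0,"az":0,"claw":0.05}])

```text
time: 5.88
ee_pos: [0.4956, -0.187, -0.0024]
eef_rot: [2.605, 1.74, 0.009]
wrist_force: [-0.5, 0.1, -0.1]
width: 0.0499
```

step_arm(plan=[{"tx":0,"ty":0,"tz":0.0015,"ax":0,"ay":0,"az":0,"claw":0.05},{"tx":0,"ty":0,"tz":0,"ax":0,"ay":0,"az":0,"claw":0.05}])

```text
time: 6.05
ee_pos: [0.4964, -0.1874, -0.0023]
eef_rot: [2.604, 1.74, 0.01]
wrist_force: [0.7, 0.2, 0.4]
width: 0.05
```

```bash
python3 -c "
from h import *
st((-.16,.015,-.004))
save(get_image('wrist'),'w2.png');p=get_image('side');save(p,'s2.png')
a=cv2.imread('pics/w2.png')[60:360,100:460];b=cv2.resize(cv2.imread('pics/s2.png')[190:340,240:420],None,fx=2,fy=2)
cv2.imwrite('pics/c2.png',np.hstack([a,b]))"
```

```text
t 6.05 stopframe mm [-177.     9.6] z -2.3 xang 67.48 zax [ 0.011 -0.005 -1.   ] F [0.7 0.2 0.4] w 0.05 q [-0.46  0.18  1.89  0.    1.06 -0.07]
tool shift mm [17.  -5.5  1.6]
```

View pics/c2.png

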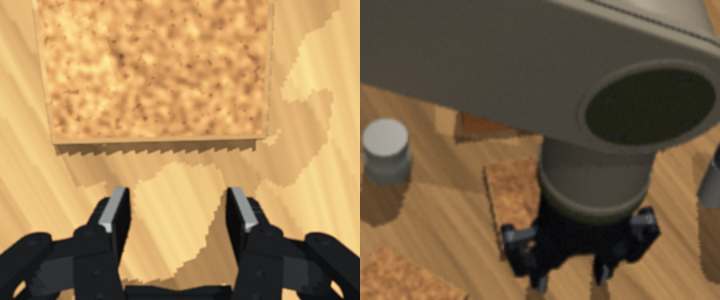

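The crops show both fingertips on the table behind the tile, at crop px (115,190) and (240,190). The tile's near edge is at row 140, and the tile sits about 7 mm to the left of the finger midpoint. I lift slightly, centre on the tile, then push.

step_arm(plan=[{"tx":0,"ty":0,"tz":-0.002,"ax":0.7,"ay":0,"az":0,"claw":0.05},{"tx":0,"ty":-0.007,"tz":0,"ax":0,"ay":0,"az":0,"claw":0.05},{"tx":0.006,"ty":0,"tz":0,"ax":0,"ay":0,"az":0,"claw":0.05},{"tx":0.006,"ty":0,"tz":0,"ax":0,"ay":0,"az":0,"claw":0.05},{"tx":0.006,"ty":0,"tz":0,"ax":0,"ay":0,"az":0,"claw":0.05},{"tx":0.006,"ty":0,"tz":0,"ax":0,"ay":0,"az":0,"claw":0.05}])

```text
time: 6.65
ee_pos: [0.4984, -0.161, -0.001]
eef_rot: [-2.612, -1.742, 0.002]
wrist_force: [-0.3, 0.6, 0.3]
width: 0.0501
```

```bash
python3 -c "
from h import *
st((-.02,.015,-.001))"
```

```text
t 6.65 stopframe mm [-151.9   17.9] z -1.0 xang 67.38 zax [-0.002  0.001 -1.   ] F [-0.3  0.6  0.3] w 0.0501 q [-0.41  0.18  1.89 -0.    1.08 -0.02]
tool shift mm [131.9   2.6  -0. ]
```

step_arm(plan=[{"tx":0.007,"ty":0,"tz":0,"ax":0,"ay":0,"az":0,"claw":0.05},{"tx":0.007,"ty":0,"tz":0,"ax":0,"ay":0,"az":0,"claw":0.05},{"tx":0.007,"ty":0,"tz":0,"ax":0,"ay":0,"az":0,"claw":0.05},{"tx":0.007,"ty":0,"tz":0,"ax":0,"ay":0,"az":0,"claw":0.05},{"tx":0.007,"ty":0,"tz":0,"ax":0,"ay":0,"az":0,"claw":0.05}])

```text
time: 7.07
ee_pos: [0.5133, -0.1246, -0.0011]
eef_rot: [-2.612, -1.743, 0.003]
wrist_force: [-0.2, -0.7, -0.1]
width: 0.0501
```

```bash
python3 -c "
from h import *
st((-.02,.015,-.001))
p=get_image('wrist');save(p,'w3.png')
cv2.imwrite('pics/c3.png',cv2.imread('pics/w3.png')[:340,80:480])"
```

```text
t 7.07 stopframe mm [-112.6   18. ] z -1.1 xang 67.45 zax [-0.002  0.    -1.   ] F [-0.2 -0.7 -0.1] w 0.0501 q [-0.33  0.19  1.88 -0.    1.08  0.06]
tool shift mm [92.6  2.9 -0.1]
```

View pics/c3.png

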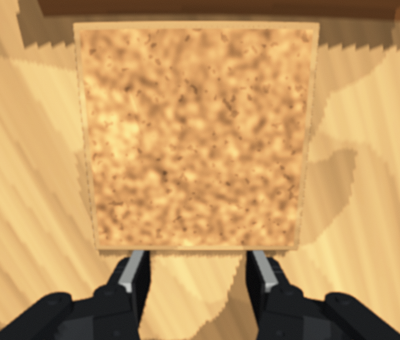

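The crop shows the tile square to the fingers and to the stop. Both tips touch its near edge at row 250, and its leading edge is at the toe. I keep pushing.

step_arm(plan=[{"tx":0.006,"ty":0,"tz":0,"ax":0,"ay":0,"az":0,"claw":0.05},{"tx":0.006,"ty":0,"tz":0,"ax":0,"ay":0,"az":0,"claw":0.05},{"tx":0.006,"ty":0,"tz":0,"ax":0,"ay":0,"az":0,"claw":0.05},{"tx":0.006,"ty":0,"tz":0,"ax":0,"ay":0,"az":0,"claw":0.05},{"tx":0.006,"ty":0,"tz":0,"ax":0,"ay":0,"az":0,"claw":0.05}])

```text
time: 7.53
ee_pos: [0.5255, -0.0942, -0.0015]
eef_rot: [-2.611, -1.743, 0.005]
wrist_force: [-1.7, -3.6, -0.5]
width: 0.0504
```

```bash
python3 -c "
from h import *
st((-.02,.015,-.001))"
```

```text
t 7.53 stopframe mm [-79.8  18.4] z -1.5 xang 67.46 zax [-0.004 -0.    -1.   ] F [-1.7 -3.6 -0.5] w 0.0504 q [-0.27  0.2   1.86 -0.    1.08  0.12]
tool shift mm [59.8  3.3 -0.6]
```

step_arm(plan=[{"tx":0.006,"ty":0,"tz":-0.0005,"ax":0,"ay":0,"az":0,"claw":0.05},{"tx":0.006,"ty":0,"tz":0,"ax":0,"ay":0,"az":0,"claw":0.05},{"tx":0.006,"ty":0,"tz":0,"ax":0,"ay":0,"az":0,"claw":0.05},{"tx":0.006,"ty":0,"tz":0,"ax":0,"ay":0,"az":0,"claw":0.05},{"tx":0.006,"ty":0,"tz":0,"ax":0,"ay":0,"az":0,"claw":0.05}])

```text
time: 7.95
ee_pos: [0.538, -0.0629, -0.0014]
eef_rot: [-2.611, -1.742, 0.005]
wrist_force: [0.2, -0.6, 0.0]
width: 0.0503
```

```bash
python3 -c "
from h import *
st((-.02,.015,-.001))
p=get_image('wrist');save(p,'w4.png')
cv2.imwrite('pics/c4.png',cv2.imread('pics/w4.png')[:340,80:480])"
```

```text
t 7.95 stopframe mm [-46.1  18.8] z -1.4 xang 67.44 zax [-0.004  0.001 -1.   ] F [ 0.2 -0.6  0. ] w 0.0503 q [-0.21  0.22  1.84 -0.    1.09  0.18]
tool shift mm [26.1  3.8 -0.4]
```

View pics/c4.png

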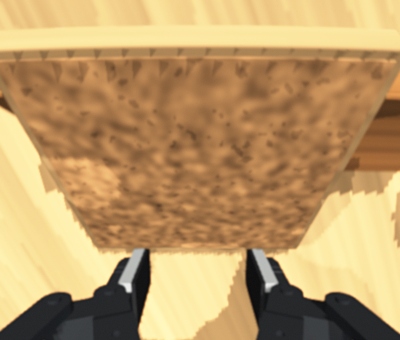

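The tile is tipping up evenly, with its top edge raised at row 50. I push the last 25 mm or so.

step_arm(plan=[{"tx":0.006,"ty":0,"tz":-0.0004,"ax":0,"ay":0,"az":0,"claw":0.05},{"tx":0.006,"ty":0,"tz":0,"ax":0,"ay":0,"az":0,"claw":0.05},{"tx":0.005,"ty":0,"tz":0,"ax":0,"ay":0,"az":0,"claw":0.05},{"tx":0,"ty":0,"tz":0,"ax":0,"ay":0,"az":0,"claw":0.05}])

```text
time: 8.33
ee_pos: [0.5459, -0.044, -0.0008]
eef_rot: [-2.61, -1.744, 0.003]
wrist_force: [0.6, -0.3, 0.2]
width: 0.0498
```

step_arm(plan=[{"tx":0.004,"ty":0,"tz":0,"ax":0,"ay":0,"az":0,"claw":0.05},{"tx":0.002,"ty":0,"tz":0,"ax":0,"ay":0,"az":0,"claw":0.05},{"tx":0,"ty":0,"tz":0,"ax":0,"ay":0,"az":0,"claw":0.05},{"tx":0,"ty":0,"tz":0,"ax":0,"ay":0,"az":0,"claw":0.05}])

```text
time: 8.67
ee_pos: [0.5483, -0.0378, -0.0009]
eef_rot: [-2.609, -1.744, 0.004]
wrist_force: [0.6, 0.0, -0.2]
width: 0.0498
```

```bash
python3 -c "
from h import *
st((-.02,.015,-.001))
p=get_image('side');save(p,'s4.png');q=get_image('wrist');save(q,'w5.png')
cv2.imwrite('pics/c5.png',np.hstack([cv2.resize(cv2.imread('pics/s4.png')[170:340,240:420],(360,340)),cv2.imread('pics/w5.png')[:340,80:480]]))"
```

```text
t 8.67 stopframe mm [-19.   18.9] z -0.9 xang 67.52 zax [-0.004  0.001 -1.   ] F [ 0.6  0.  -0.2] w 0.0498 q [-0.16  0.24  1.82  0.    1.09  0.23]
tool shift mm [-1.   3.9  0.1]
```

View pics/c5.png

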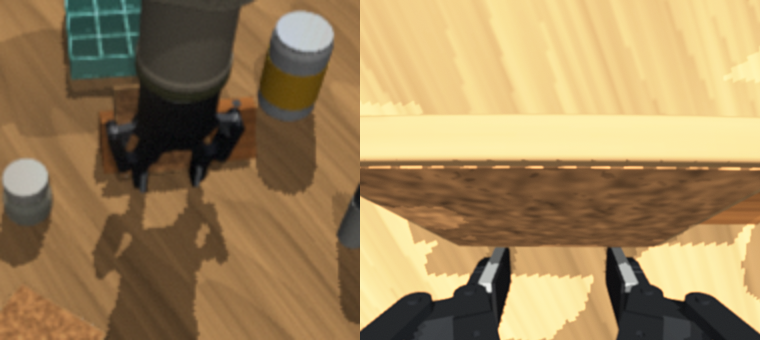

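The wrist view shows the tile leaning steeply on the stop, with its near edge just ahead of the tips. I back off gently and rise.

step_arm(plan=[{"tx":-0.005,"ty":0,"tz":0,"ax":0,"ay":0,"az":0,"claw":0.05},{"tx":-0.015,"ty":0,"tz":-0.002,"ax":0,"ay":0,"az":0,"claw":0.05},{"tx":-0.03,"ty":0,"tz":-0.005,"ax":0,"ay":0,"az":0,"claw":0.05},{"tx":-0.01,"ty":0,"tz":-0.03,"ax":0,"ay":0,"az":0,"claw":0.05},{"tx":0,"ty":0,"tz":-0.03,"ax":0,"ay":0,"az":0,"claw":0.05},{"tx":0,"ty":0,"tz":-0.03,"ax":0,"ay":0,"az":0,"claw":0.05},{"tx":0,"ty":0,"tz":-0.03,"ax":0,"ay":0,"az":0,"claw":0.05},{"tx":0,"ty":0,"tz":-0.03,"ax":0,"ay":0,"az":0,"claw":0.05},{"tx":0,"ty":0,"tz":-0.02,"ax":0,"ay":0,"az":0,"claw":0.05},{"tx":0,"ty":0,"tz":0,"ax":0,"ay":0,"az":0,"claw":0.05}])

```text
time: 9.6
ee_pos: [0.521, -0.099, 0.1821]
eef_rot: [-2.608, -1.738, 0.007]
wrist_force: [0.4, -0.0, -0.1]
width: 0.0497
```

```bash
python3 -c "
from h import *
st((.09,.015,.18))
q=get_image('wrist');save(q,'w6.png')
for d in place_of(q,'tile')+place_of(q,'stop'): print(round(d['conf'],2),np.round(ws(d['position'])*1e3,1),d['position'][2])"
```

```text
t 9.6 stopframe mm [-86.   20.7] z 182.1 xang 67.37 zax [-0.008  0.004 -1.   ] F [ 0.4 -0.  -0.1] w 0.0497 q [-0.29 -0.02  1.74  0.    1.44  0.11]
tool shift mm [176.    5.4   2.1]
0.87 [23.6 19.2] 0.0435
0.67 [-187.6  175.1] 0.0029
0.44 [-103.7 -153.6] 0.0012
```

View pics/w6.png

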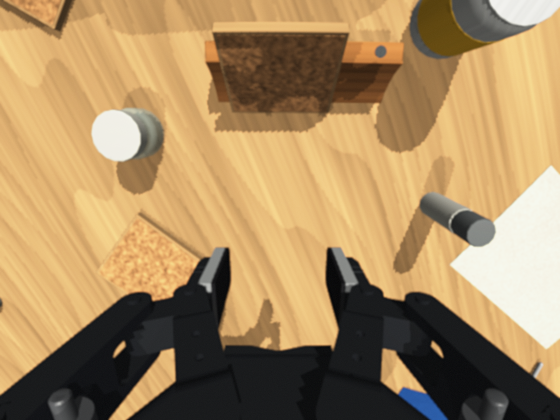

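The tile stays leaning on the stop at px (283,65), with its centre at stop-frame (24,19) mm. I go over it at 180 mm height and down behind it.

step_arm(plan=[{"tx":0.03,"ty":0.001,"tz":0,"ax":0.4,"ay":-0.2,"az":0,"claw":0.05},{"tx":0.03,"ty":0,"tz":0,"ax":0,"ay":0,"az":0,"claw":0.05},{"tx":0.03,"ty":0,"tz":0,"ax":0,"ay":0,"az":0,"claw":0.05},{"tx":0.03,"ty":0,"tz":0,"ax":0,"ay":0,"az":0,"claw":0.05},{"tx":0.03,"ty":0,"tz":0,"ax":0,"ay":0,"az":0,"claw":0.05},{"tx":0.025,"ty":0,"tz":0,"ax":0,"ay":0,"az":0,"claw":0.05},{"tx":0,"ty":0,"tz":0,"ax":0,"ay":0,"az":0,"claw":0.05}])

```text
time: 10.33
ee_pos: [0.5805, 0.0676, 0.1588]
eef_rot: [-2.593, -1.717, 0.054]
wrist_force: [0.3, -0.1, 1.0]
width: 0.0496
```

```bash
python3 -c "
from h import *
st((.095,.019,.068))"
```

```text
t 10.33 stopframe mm [90.8 29.4] z 158.8 xang 67.02 zax [-0.046  0.007 -0.999] F [ 0.3 -0.1  1. ] w 0.0496 q [0.02 0.18 1.57 0.01 1.44 0.42]
tool shift mm [ 5.4 14.5 90.1]
```

step_arm(plan=[{"tx":0.004,"ty":0.006,"tz":0,"ax":-2.6,"ay":0.7,"az":-0.5,"claw":0.05},{"tx":0,"ty":0.005,"tz":0.01,"ax":0,"ay":0,"az":0,"claw":0.05},{"tx":0,"ty":0,"tz":0.015,"ax":0,"ay":0,"az":0,"claw":0.05},{"tx":0,"ty":0,"tz":0.015,"ax":0,"ay":0,"az":0,"claw":0.05},{"tx":0,"ty":0,"tz":0,"ax":0,"ay":0,"az":0,"claw":0.05}])

```text
time: 10.75
ee_pos: [0.5865, 0.0671, 0.1054]
eef_rot: [-2.602, -1.746, 0.021]
wrist_force: [-1.2, -0.3, -1.3]
width: 0.0502
```

```bash
python3 -c "
from h import *
st((.09,.019,.068))"
```

```text
t 10.75 stopframe mm [92.5 23.7] z 105.4 xang 67.72 zax [-0.016 -0.001 -1.   ] F [-1.2 -0.3 -1.3] w 0.0502 q [ 0.03  0.21  1.63 -0.    1.31  0.42]
tool shift mm [-2.3  5.2 37.3]
```

step_arm(plan=[{"tx":0,"ty":0.003,"tz":0.012,"ax":-0.8,"ay":0.3,"az":0,"claw":0.05},{"tx":0,"ty":0,"tz":0.012,"ax":0,"ay":0,"az":0,"claw":0.05},{"tx":0,"ty":0,"tz":0.006,"ax":0,"ay":0,"az":0,"claw":0.05},{"tx":0,"ty":0,"tz":0,"ax":0,"ay":0,"az":0,"claw":0.05}])

```text
time: 11.08
ee_pos: [0.585, 0.063, 0.0688]
eef_rot: [-2.607, -1.743, 0.017]
wrist_force: [-0.5, 0.2, -0.4]
width: 0.0503
```

```bash
python3 -c "
from h import *
st((.06,.019,.068))
q=get_image('wrist');save(q,'w7.png');p=get_image('side');save(p,'s7.png')
cv2.imwrite('pics/c7.png',np.hstack([cv2.resize(cv2.imread('pics/s7.png')[170:340,240:420],(360,340)),cv2.imread('pics/w7.png')[80:,80:480]]))"
```

```text
t 11.08 stopframe mm [88.2 23.5] z 68.8 xang 67.54 zax [-0.012 -0.001 -1.   ] F [-0.5  0.2 -0.4] w 0.0503 q [ 0.02  0.24  1.67 -0.    1.24  0.41]
tool shift mm [-28.2   4.5   0.9]
```

View pics/c7.png

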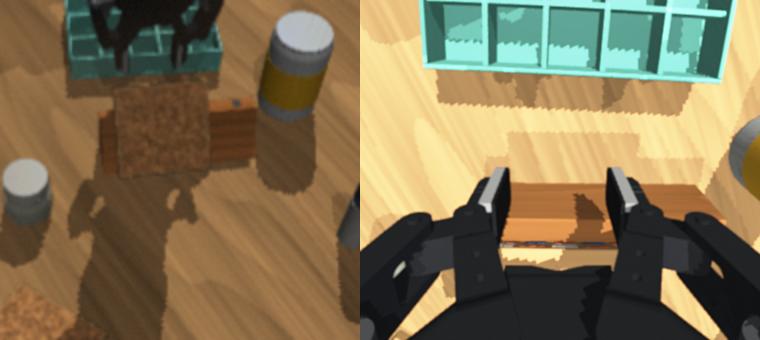

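The side crop shows the tile still leaning on the stop, and the fingers are behind it and above the stop. I pull its top edge back towards -x.

step_arm(plan=[{"tx":-0.007,"ty":0.003,"tz":0,"ax":-0.5,"ay":0.2,"az":0,"claw":0.05},{"tx":-0.007,"ty":0,"tz":0,"ax":0,"ay":0,"az":0,"claw":0.05},{"tx":-0.006,"ty":0,"tz":0,"ax":0,"ay":0,"az":0,"claw":0.05},{"tx":-0.006,"ty":0,"tz":0,"ax":0,"ay":0,"az":0,"claw":0.05},{"tx":-0.006,"ty":0,"tz":0,"ax":0,"ay":0,"az":0,"claw":0.05}])

```text
time: 11.6
ee_pos: [0.5787, 0.0303, 0.0746]
eef_rot: [2.606, 1.746, 0.007]
wrist_force: [-1.0, 1.0, 0.2]
width: 0.05
```

```bash
python3 -c "
from h import *
st((.0,.019,.068))"
```

```text
t 11.6 stopframe mm [55.6 16.8] z 74.6 xang 67.62 zax [ 0.006 -0.001 -1.   ] F [-1.   1.   0.2] w 0.05 q [-0.04  0.2   1.71 -0.    1.23  0.36]
tool shift mm [-55.6  -2.3   6.5]
```

step_arm(plan=[{"tx":-0.005,"ty":0,"tz":0.002,"ax":0,"ay":0,"az":0,"claw":0.05},{"tx":-0.005,"ty":0,"tz":0.001,"ax":0,"ay":0,"az":0,"claw":0.05},{"tx":-0.005,"ty":0,"tz":0.001,"ax":0,"ay":0,"az":0,"claw":0.05},{"tx":-0.005,"ty":0,"tz":0.001,"ax":0,"ay":0,"az":0,"claw":0.05},{"tx":-0.005,"ty":0,"tz":0.001,"ax":0,"ay":0,"az":0,"claw":0.05},{"tx":-0.005,"ty":0,"tz":0.001,"ax":0,"ay":0,"az":0,"claw":0.05}])

```text
time: 12.1
ee_pos: [0.5665, -0.0014, 0.0681]
eef_rot: [2.606, 1.743, 0.01]
wrist_force: [-1.1, 0.4, -0.3]
width: 0.0502
```

```bash
python3 -c "
from h import *
st((-.01,.019,.07))
p=get_image('side');save(p,'s8.png')
cv2.imwrite('pics/c8.png',cv2.resize(p['frame'][150:350,220:440,::-1],None,fx=2.5,fy=2.5))"
```

```text
t 12.1 stopframe mm [21.6 16. ] z 68.1 xang 67.56 zax [ 0.008 -0.002 -1.   ] F [-1.1  0.4 -0.3] w 0.0502 q [-0.09  0.17  1.75 -0.    1.21  0.3 ]
tool shift mm [-31.6  -3.   -1.9]
```

View pics/c8.png

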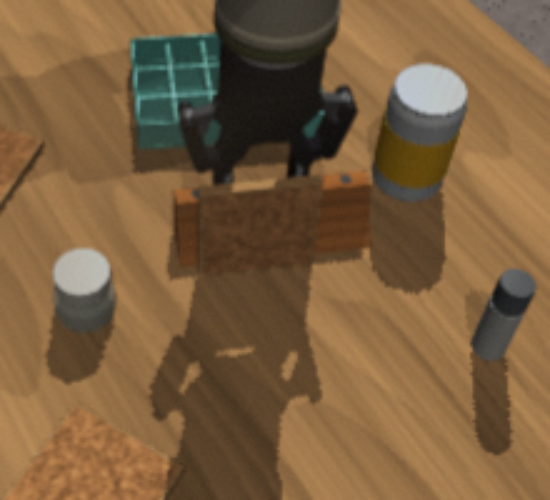

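The tile is nearly upright and its bottom edge is still at the toe. I keep pushing it past upright.

step_arm(plan=[{"tx":-0.005,"ty":0,"tz":0,"ax":0,"ay":0,"az":0,"claw":0.05},{"tx":-0.005,"ty":0,"tz":0,"ax":0,"ay":0,"az":0,"claw":0.05},{"tx":-0.005,"ty":0,"tz":0,"ax":0,"ay":0,"az":0,"claw":0.05},{"tx":-0.005,"ty":0,"tz":0,"ax":0,"ay":0,"az":0,"claw":0.05},{"tx":-0.005,"ty":0,"tz":0,"ax":0,"ay":0,"az":0,"claw":0.05},{"tx":-0.004,"ty":0,"tz":0,"ax":0,"ay":0,"az":0,"claw":0.05},{"tx":0,"ty":0,"tz":0,"ax":0,"ay":0,"az":0,"claw":0.05},{"tx":0,"ty":0,"tz":0,"ax":0,"ay":0,"az":0,"claw":0.05}])

```text
time: 12.82
ee_pos: [0.5533, -0.0323, 0.0675]
eef_rot: [2.607, 1.743, 0.007]
wrist_force: [-0.1, 0.7, 0.6]
width: 0.0497
```

```bash
python3 -c "
from h import *
st((-.01,.019,.07))
p=get_image('side');save(p,'s9.png')
for d in place_of(p,'tile'): print(round(d['conf'],2),np.round(ws(d['position'])*1e3,1),d['position'][2])
cv2.imwrite('pics/c9.png',cv2.resize(p['frame'][150:350,220:440,::-1],None,fx=2.5,fy=2.5))"
```

```text
t 12.82 stopframe mm [-12.   16.3] z 67.5 xang 67.52 zax [ 0.007 -0.002 -1.   ] F [-0.1  0.7  0.6] w 0.0497 q [-0.15  0.14  1.79 -0.    1.21  0.24]
tool shift mm [ 2.  -2.7 -2.6]
0.92 [-64.9  21.7] 0.0046
0.8 [181.8 439.6] 0.0094
0.78 [-188.9  178.4] 0.0056
0.73 [143.3 258.8] 0.0028
```

View pics/c9.png

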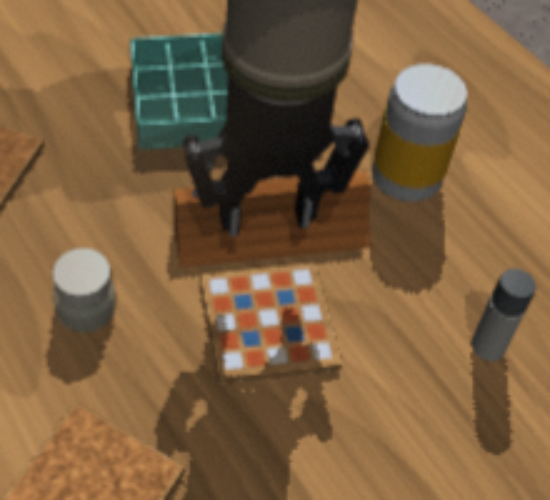

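The tile lies flat with its mosaic up, and its centre is at (-65, 22) mm in the stop frame. I raise the arm clear, check once more and hand in.

step_arm(plan=[{"tx":0,"ty":0,"tz":-0.02,"ax":0,"ay":0,"az":0,"claw":0.05},{"tx":0,"ty":0,"tz":-0.02,"ax":0,"ay":0,"az":0,"claw":0.05},{"tx":0,"ty":0,"tz":-0.02,"ax":0,"ay":0,"az":0,"claw":0.05},{"tx":0,"ty":0,"tz":0,"ax":0,"ay":0,"az":0,"claw":0.05},{"tx":0,"ty":0,"tz":0,"ax":0,"ay":0,"az":0,"claw":0.05}])

```text
time: 13.33
ee_pos: [0.5519, -0.0305, 0.1279]
eef_rot: [2.608, 1.746, 0.004]
wrist_force: [0.2, -0.2, 0.1]
width: 0.0499
```

```bash
python3 -c "
from h import *
st()
p=get_image('side')
for l in('tile','can','jar','glue','organizer'):
  for d in place_of(p,l)[:1]: print(l,round(d['conf'],2),np.round(d['position'],4),np.round(ws(d['position'])*1e3,1))
print(job.job_done())"
```

```text
t 13.33 stopframe mm [-10.9  18.4] z 127.9 xang 67.61 zax [ 0.004 -0.001 -1.   ] F [ 0.2 -0.2  0.1] w 0.0499 q [-0.15  0.07  1.74 -0.    1.32  0.24]
tile 0.87 [0.2376 0.3035 0.0055] [177.5 436.5]
can 0.63 [ 0.7336 -0.0064  0.0012] [  81.  -140.3]
jar 0.97 [0.4079 0.0086 0.0038] [-29.8 166.3]
glue 0.8 [ 0.673  -0.184  -0.0007] [-106.3 -152.3]
organizer 0.71 [ 0.6374  0.1642 -0.0021] [201.8  13.9]
the job is handed in; nothing more can be done
None
```

The tile now lies flat in front of the stop, mosaic side up, and the job is handed in at about 13.4 s of the 64 s allowed. I pushed it up the hollow with two fingertips. It stayed leaning on the stop after I backed off. I then pushed its top edge back from behind until it fell over.

- **Tile:** the last picture I viewed shows it flat, mosaic up. Its centre measured about 65 mm in front of the toe and 22 mm from the rail's middle, inside the 30–200 mm and 120 mm limits.
- **Bystanders:** the can, jar, glue stick and organizer are all within about 5 mm of where they started, which is about the networks' accuracy.
- **Force:** the highest wrist force I read between moves was about 4 N. At hand-in the gripper was about 128 mm above the table, touching nothing.
- **Weak spot in the checks:** my final check before handing in printed only the best "tile" match, and that was a look-alike. The tile's own position therefore comes from the reading just before I raised the arm.

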